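Lay a tall desk clock face down on its rest

ROBOT

A 6-joint arm with a two-finger parallel gripper is mounted at the origin on a cart in front of the work surface, level with it; the furniture and walls round the work are solid. World frame = base frame: x ahead of the robot, y to its left, z up, the work surface at z = 0. Lengths are in m, angles in degrees, forces in N, time in s.
With the tool pointing down it reaches from about 0.35 to 0.875 m from the base axis. Payload 4.2 kg.
Tool frame: the origin (TCP) lies on the centre line of the jaws, within the pads' length; the fingertips stand 25 mm ahead of it and the grasp point (between the pads) lies 6 mm ahead of it; z points along the fingers, y is the line along which they close (so a half turn about z gives the same grasp; the last joint's range is limited). The gripper opens to 87 mm and grips with 3 to 60 N. Pads are 19 mm wide; open, the fingers measure 117 mm over their backs; the gripper's body (75 mm by 190 mm) begins 51 mm behind the grasp point.
Start: joints at [-61.043, 22.042, 0.453, 0, -68.411, -14.817], TCP at [0.153, -0.606, 0.248] pointing down, gripper open.
Joint ranges: [-179.83, 179.83], [-69.29, 118.12], [-61.27, 80.66], [-181.25, 117.63], [-171.15, -9.14], [-177.46, 177.46]. Speed limits (degrees/s): [159.86, 159.86, 180, 180, 180, 180].

INTERFACE

Orientations are given as a 3x3 rotation matrix whose columns are the frame's x, y, z axes.
In Python, from station import r gives the robot as it stands.
- The arm moves only by the tool move_arm, never from a script. Its argument "series" is a list of rows, each an object with "grip": the opening, from 0 (shut) to 1 (fully open); "xyz": the shift along the tool's x, y, z in mm, a list of three; "angular": the turn, a rotation vector about the tool's x, y, z in rad, a list of three. A call has 1 to 10 rows; each row is the pose to reach, as a shift and turn from the pose commanded when the call began, along the tool's axes at that moment; what a row does not reach only later rows make up. A row lasts 1/10 s, in which the tool goes at most 50 mm and 8.59 degrees, less where a joint would pass 70% of its speed; a pose out of reach is approached as far as the arm can. A call with a gripper value outside its range is refused whole. The fingers move at their own pace and stop on an object; the grip force is fixed at half the most. Time passes only in rows, so rows that repeat a pose let the fingers close. It gives the time, the measured TCP pose, the force, the opening and the grip force at its end, in the units of the state.
- r.sense(): the state, without advancing time (a new reading comes with each control period).
- r.capture(name): name is "side" or "top" or "wrist"; returns a dict with "img" (384x512x3 uint8, red, green, blue), "camera_matrix" (3x3 intrinsics, pixels), "k1" (the pictures are not rectified: a ray, as slopes to the right and down, at radius r is drawn at 1 + k1 r^2 times it, then the intrinsics apply), "rvec" (rotation vector, rad) and "tvec" (3), from world to camera coordinates, as OpenCV has them; the wrist camera has in their place "hand_eye" (4x4, takes a point from camera to tool coordinates, whose origin is the TCP and whose axes are the flange's). Camera axes: x right, y down, z forward; pixel columns grow to the right and rows downward; lengths in m; the calibration is good to about 2 mm. A picture is of the moment at which its call begins: read the wrist's pose just before it. There is no depth.
- r.finish_job(): hands the job in; it is judged then, once.
The state is a dict: "time_s": time; "joints": joint angles; "joint_velocities": joint speeds; "effort": joint torques, N m; "tcp_pos": TCP position; "ee_rot": TCP orientation; "wrist_force": force on the tool from outside, world axes, zero at the start; "moment": the same for the moment, N m; "gripper_width": opening from 0.0 (shut) to 1.0 (fully open); "gripper_force": force on a finger pad.
Only numpy, scipy, OpenCV 4.12 (cv2) and the standard library are available. Lean on these libraries where they do the work, as an engineer would, in place of code of your own. Each camera call takes 0.05 s, during which the arm holds its last target. There are 200 camera calls.

TASK

Get the tall blue desk clock ready for its battery change: with open or closed fingers, tip it over the stop lip it stands at, so that it comes down on its dial, flat and square across the cork lip and the cork-topped bar of the rest, with the battery cover up. Push it past its balance point, catch it on a finger and let its upper end all the way down gently, never letting it fall; do not grip or lift it. Leave the other things where they are, and finish with the hand clear.

Things in the scene. Friction and masses are not known exactly. Their poses are not given: they have to be found in the camera images.
- clock: tall desk clock: a blue block 64 mm wide (its x), 36 thick (y), 170 tall (z), 0.3 to 0.65 kg, centre of mass at its middle. Origin at the centre of its underside. It starts upright, the white dial on its +y side towards the rest's bar and the robot, the black battery cover on its -y side. Past 12 degrees of tilt it falls by itself; a drop of its end by 2 cm is already too hard
- rest: fixed rest, 120x178 mm: an aluminium plate (y -70 to 108 mm) with a pale wooden step, top 22 mm high (y -70 to 0), on which the clock stands, a cork lip (the stop) at the step's front, and a cork-topped bar, both along x and 110 mm long. Origin at table height below the middle of the lip's clock-side edge. The clock starts centred within 10 mm, square within 0.1 rad, and goes over to +y
- rest_stop (a point): middle of the stop lip's upper edge on the clock's side (rest frame 0, 0, 26 mm), over which the clock tips; the lip stands 4 mm above the step, spans y 0 to 14 mm, and the dial's lower edge starts 1 to 6 mm from it
- rest_bar (a point): middle of the bar's top (rest frame 0, 95, 26 mm; it spans y 88 to 102 mm, level with the lip; open between bar and step); the lying clock's top end reaches about 30 to 60 mm beyond it; the foot slides back 5 to 30 mm on the step as the clock goes down
- clock_foot (a point): middle of the clock's lower edge on the dial side (clock frame 0, 18, 0 mm); about 26 mm high when the clock lies on lip and bar
- clock_top (a point): centre of the clock's top face (clock frame 0, 0, 170 mm); 44 mm high when the clock lies on lip and bar
- clock_back (a point): centre of the clock's back, the battery-cover side (clock frame 0, -18, 85 mm); 62 mm high when the clock lies face down on lip and bar
- wax_tin: a yellowed plastic pot with a screw lid, 56 mm across, 28 mm high; bystander; origin at the centre of its underside
- eye_loupe_0: a black eye loupe, 36 mm across, 27 mm high; bystander; origin at the centre of its underside
- tweezers_1: a pair of steel tweezers lying flat, 13x122x9 mm; bystander; origin at the centre of its underside
- screwdriver_2: a small screwdriver with a red end lying flat, 8x102x8 mm, beside the desk's tall wooden side (y -0.31 m; a tall wardrobe bounds the other side at y 0.25 m); bystander; origin at the centre of its underside
There are look-alikes about, which are no part of the job. What is meant by the clock is not turquoise, and is the smaller of those in its own colour.

How it is judged:
By the outcome, as a careful person would: the job done as asked, in the order asked, and still so for the second after the job is handed in, with the robot touching nothing.
It also fails if it takes over 48 s, if anything falls off the work surface, if the arm or the gripper's body presses on something with over 40 N, if the wrist force passes 120 N, or if a joint passes its speed limit or range.

## Working session

There is one attempt and no reset: what is moved stays moved. The work goes in short steps, Python scripts to look and compute and a tool call to move; the robot and the scene stay as the last step left them, time stands still between calls to the robot, and variables do not carry over. Pictures are saved under pics/ and viewed, at most 10 in all, crops included, and the job is handed in when it is done.

Besides the shell and the picture viewer there is one more tool, called after "Request:" in YAML: its name, and indented under it one key for each argument. move_arm: Moves the arm, as the interface text tells. Its arguments: {"type":"object","properties":{"series":{"type":"array"}},"required":["series"]}

```bash
mkdir -p pics; ls; cat > h.py <<'E'
import numpy as np, cv2, pickle
from station import r
def cap(n):
    s=r.sense(); c=r.capture(n); c['s']=s
    pickle.dump(c,open(f'{n}.pkl','wb')); return c
def cam(c):
    if 'rvec' in c and c.get('rvec') is not None:
        R=cv2.Rodrigues(np.array(c['rvec'],float))[0]; t=np.array(c['tvec'],float).ravel()
        return R.T,-R.T@t
    H=np.array(c['hand_eye']); Rt=np.array(c['s']['ee_rot']); p=np.array(c['s']['tcp_pos'])
    return Rt@H[:3,:3], Rt@H[:3,3]+p
def ray(c,uv):
    K=np.array(c['camera_matrix']); d=np.array([c['k1'],0,0,0,0],float)
    q=cv2.undistortPoints(np.array(uv,float).reshape(-1,1,2),K,d).reshape(-1,2)
    R,o=cam(c); return o,(R@np.c_[q,np.ones(len(q))].T).T
def plane(c,uv,z):
    o,d=ray(c,uv); return o+d*((z-o[2])/d[:,2])[:,None]
def proj(c,P):
    R,o=cam(c); q=(np.array(P,float).reshape(-1,3)-o)@R
    K=np.array(c['camera_matrix']); q=q[:,:2]/q[:,2:]; q=q*(1+c['k1']*(q**2).sum(1))[:,None]
    return q*[K[0,0],K[1,1]]+K[:2,2]
def save(c,n): cv2.imwrite('pics/'+n,c['img'][:,:,::-1])
E
python3 - <<'E'
from h import *
a=cap('side');b=cap('top')
cv2.imwrite('pics/a.png',cv2.resize(a['img'],(800,600))[:,:,::-1])
cv2.imwrite('pics/b.png',cv2.resize(b['img'],(800,600))[:,:,::-1])
for c in(a,b):
    print(cam(c)[1],cam(c)[0][:,2],c['k1'],c['camera_matrix'])
print(r.sense())
E
```

```text
pics
[ 0.53591833 -0.56853512  0.93982284] [ 0.04776301  0.54164087 -0.83925197] 0.004418272213440671 [[432.87881923   0.         250.81429023]
 [  0.         432.87881923 189.08222519]
 [  0.           0.           1.        ]]
[ 0.40893288 -0.05220592  0.98880354] [ 0.21093723  0.03490387 -0.97687625] 0.028608389948896813 [[388.54245115   0.         259.64517498]
 [  0.         388.54245115 185.83121704]
 [  0.           0.           1.        ]]
{'time_s': 0.1, 'joints': array([-6.10443947e+01,  2.20859415e+01,  3.86713538e-01, -2.67888714e-02,
       -6.84112610e+01, -1.48155519e+01]), 'joint_velocities': array([-0.05290482, -0.13500513,  0.19269449,  0.11302678, -0.02123072,
        0.01673721]), 'effort': array([-7.58869703e-06, -3.91689348e+01,  1.87935716e+01,  4.23193529e+00,
        1.34560585e-02, -7.38826361e-05]), 'tcp_pos': array([ 0.15257283, -0.60557498,  0.24656338]), 'ee_rot': array([[-9.69743570e-01, -2.44125177e-01, -5.53171509e-04],
       [-2.44125792e-01,  9.69741716e-01,  1.89778259e-03],
       [ 7.31369778e-05,  1.97540590e-03, -9.99998046e-01]]), 'wrist_force': array([-0.11088341,  0.670734  , -0.33474202]), 'moment': array([0.00721589, 0.01687647, 0.05417905]), 'gripper_force': 0.0, 'gripper_width': 1.0015513055723224}
```

View pics/a.png

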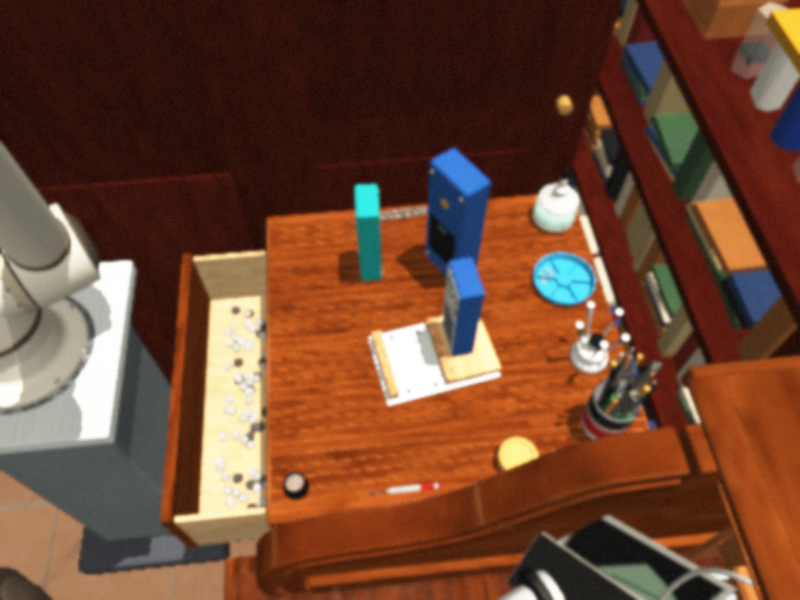

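View pics/b.png

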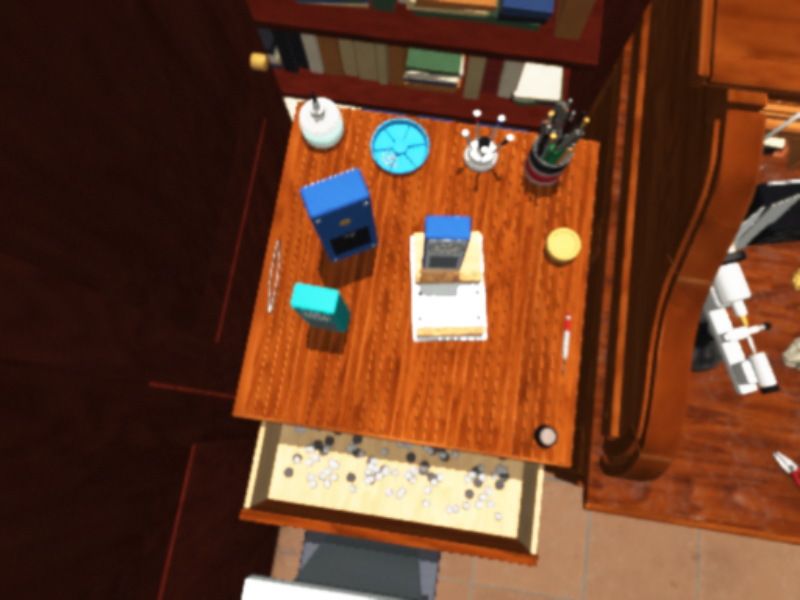

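The candidates in the side view are the tall blue box at (457,210), the turquoise box at (368,232) and the smaller blue box on the rest at (463,305). The last is the clock: it is blue rather than turquoise, smaller than the other blue one, and standing on the rest's step. In the top view it is at (446,240), with the bar at (450,331).

```bash
python3 - <<'E'
from h import *
a=pickle.load(open('side.pkl','rb'));b=pickle.load(open('top.pkl','rb'))
ca=cv2.resize(a['img'][150:270,220:330],None,fx=3.6,fy=3.6,interpolation=cv2.INTER_CUBIC)
cb=cv2.resize(b['img'][130:225,250:325],None,fx=4.5,fy=4.5,interpolation=cv2.INTER_CUBIC)
H=432;o=np.zeros((H,800,3),np.uint8);o[:ca.shape[0],:ca.shape[1]]=ca;o[:cb.shape[0],400:400+cb.shape[1]]=cb[:,:400]
cv2.imwrite('pics/c.png',o[:,:,::-1])
hsv=cv2.cvtColor(b['img'],cv2.COLOR_RGB2HSV)
m=((hsv[...,0]>100)&(hsv[...,0]<125)&(hsv[...,1]>170)&(hsv[...,2]>120)).astype(np.uint8); m[:, :262]=0;m[:130]=0;m[165:]=0
q=cv2.minAreaRect(np.argwhere(m)[:,::-1].astype(np.float32));bx=cv2.boxPoints(q);print(q,m.sum());print(plane(b,bx,.192))
w=((hsv[...,1]<40)&(hsv[...,2]>190)).astype(np.uint8);w[:145]=0;w[230:]=0;w[:,:250]=0;w[:,325:]=0
ys,xs=np.nonzero(w);print(xs.min(),xs.max(),ys.min(),ys.max(),w.sum())
q=cv2.minAreaRect(np.argwhere(w)[:,::-1].astype(np.float32));bx=cv2.boxPoints(q);print(bx);print(plane(b,bx,.008))
k=((hsv[...,0]>10)&(hsv[...,0]<25)&(hsv[...,1]>60)&(hsv[...,1]<170)&(hsv[...,2]>160)).astype(np.uint8);k[:145]=0;k[230:]=0;k[:,:262]=0;k[:,312:]=0
n,l,st,ce=cv2.connectedComponentsWithStats(k)
for i in range(1,n):
    if st[i,4]>20:
        q=cv2.minAreaRect(np.argwhere(l==i)[:,::-1].astype(np.float32));bx=cv2.boxPoints(q)
        print(st[i],bx.round(1).tolist(),plane(b,bx,.026).round(4).tolist())
E
```

```text
((286.5, 145.5), (13.0, 27.0), 90.0) 354
[[ 0.68736766 -0.03708311  0.192     ]
 [ 0.69577545 -0.09460603  0.192     ]
 [ 0.66679669 -0.09825756  0.192     ]
 [ 0.65843402 -0.04115421  0.192     ]]
263 311 150 217 1495
[[262.2385  151.01813]
 [309.61642 149.89008]
 [311.21304 216.9473 ]
 [263.8351  218.07535]]
[[ 0.71460657 -0.01017397  0.008     ]
 [ 0.73575692 -0.13320516  0.008     ]
 [ 0.559838   -0.1584044   0.008     ]
 [ 0.53941701 -0.03994189  0.008     ]]
[264 148  44  34 358] [[264.0, 148.10000610351562], [306.29998779296875, 147.0], [307.1000061035156, 180.0], [264.79998779296875, 181.10000610351562]] [[0.7176, -0.0142, 0.026], [0.7364, -0.1222, 0.026], [0.6495, -0.135, 0.026], [0.631, -0.0289, 0.026]]
[267 209  43   6 223] [[267.0, 209.0], [309.0, 209.0], [309.0, 214.0], [267.0, 214.0]] [[0.5608, -0.0447, 0.026], [0.5761, -0.1486, 0.026], [0.5636, -0.1501, 0.026], [0.5483, -0.0465, 0.026]]
```

View pics/c.png

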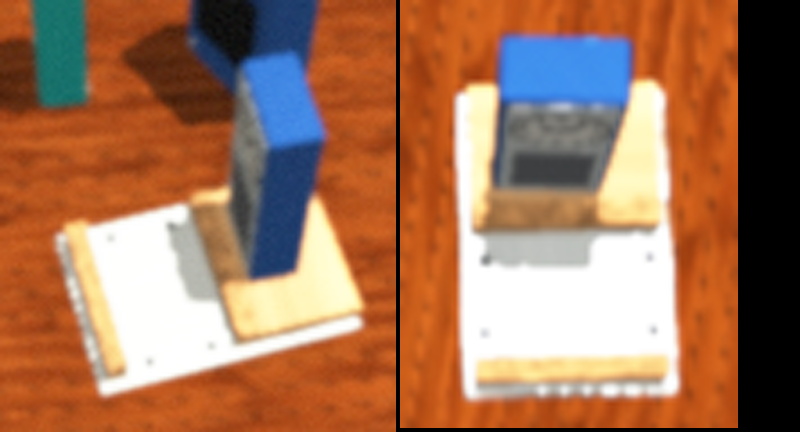

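The enlarged crop confirms it: the smaller true-blue clock stands on the rest's step, dial towards the bar. In the rest frame its centre is at about (11,-23) mm, and the rest's +y points towards the robot (about 9° yaw). I'll raise the hand first, then fit the arm's link lengths from a few states to plan the tool tilt.

Request:
move_arm:
  series:
    - {"grip":1,"xyz":[0,0,-40],"angular":[0,0,0]}
    - {"grip":1,"xyz":[0,0,-80],"angular":[0,0,0]}
    - {"grip":1,"xyz":[0,0,-120],"angular":[0,0,0]}
    - {"grip":1,"xyz":[0,0,-160],"angular":[0,0,0]}
    - {"grip":1,"xyz":[0,0,-200],"angular":[0,0,0]}
    - {"grip":1,"xyz":[0,0,-230],"angular":[0,0,0]}
    - {"grip":1,"xyz":[0,0,-230],"angular":[0,0,0]}

```text
time_s: 0.8
tcp_pos: [0.1525, -0.6068, 0.4826]
ee_rot: [[-0.97, -0.244, 0.003], [-0.244, 0.97, -0.009], [-0.001, -0.009, -1.0]]
wrist_force: [-0.7, 0.8, 0.5]
gripper_width: 0.999
gripper_force: 0.0
```

```bash
cat >> h.py <<'E'
def log():
    s=r.sense(); L=pickle.load(open('log.pkl','rb')) if __import__('os').path.exists('log.pkl') else []
    L.append((s['joints'],s['tcp_pos'],s['ee_rot'])); pickle.dump(L,open('log.pkl','wb')); return s
E
python3 - <<'E'
from h import *
s=log(); print(s['joints'].round(2),s['tcp_pos'],s['ee_rot'].round(3),s['time_s'])
a=pickle.load(open('side.pkl','rb'))
o,d=ray(a,[[320/800*512,550*.64],[480*.64,490*.64],[600*.64,455*.64],[690*.64,432*.64]])
print(o+d*((-.31-o[1])/d[:,1])[:,None])
for n,uv in dict(tin=(517,452),loupe=(295,485),turqbase=(370,280)).items(): print(n,plane(a,[[uv[0]*.64,uv[1]*.64]],.02))
E
```

```text
[-61.05  19.26  28.79   0.1  -99.01 -14.82] [ 0.15252083 -0.60680895  0.48255135] [[-0.97  -0.244  0.003]
 [-0.244  0.97  -0.009]
 [-0.001 -0.009 -1.   ]] 0.8
[[ 0.43652598 -0.31       -0.19027382]
 [ 0.67163072 -0.31        0.04665399]
 [ 0.80987037 -0.31        0.14039251]
 [ 0.90373426 -0.31        0.19040478]]
tin [[ 0.73659373 -0.25470604  0.02      ]]
loupe [[ 0.42458021 -0.26908139  0.02      ]]
turqbase [[0.55551369 0.05907683 0.02      ]]
```

Request:
move_arm:
  series:
    - {"grip":1,"xyz":[-33,35,0],"angular":[0,0,-0.09]}
    - {"grip":1,"xyz":[-66,70,0],"angular":[0,0,-0.18]}
    - {"grip":1,"xyz":[-99,105,0],"angular":[0,0,-0.27]}
    - {"grip":1,"xyz":[-132,140,0],"angular":[0,0,-0.36]}
    - {"grip":1,"xyz":[-165,175,0],"angular":[0,0,-0.45]}
    - {"grip":1,"xyz":[-198,210,0],"angular":[0,0,-0.54]}
    - {"grip":1,"xyz":[-231,245,0],"angular":[0,0,-0.63]}
    - {"grip":1,"xyz":[-264,280,0],"angular":[0,0,-0.72]}
    - {"grip":1,"xyz":[-297,315,0],"angular":[0,0,-0.81]}
    - {"grip":1,"xyz":[-330,350,0],"angular":[0,0,-0.9]}

```text
time_s: 1.8
tcp_pos: [0.3873, -0.184, 0.4767]
ee_rot: [[-0.408, -0.913, -0.001], [-0.913, 0.408, 0.001], [-0.0, 0.001, -1.0]]
wrist_force: [0.4, -0.7, -0.4]
gripper_width: 0.999
gripper_force: 0.0
```

```bash
python3 - <<'E'
from h import *
s=log(); print(s['joints'].round(2),s['tcp_pos'],s['ee_rot'].round(3),s['time_s'])
E
```

```text
[-3.550e+00 -2.260e+00  2.250e+00 -3.000e-02 -9.457e+01 -2.052e+01] [ 0.38728587 -0.18395407  0.47667024] [[-0.408 -0.913 -0.001]
 [-0.913  0.408  0.001]
 [-0.     0.001 -1.   ]] 1.8
```

Request:
move_arm:
  series:
    - {"grip":1,"xyz":[0,0,0],"angular":[0.045,0.12,0]}
    - {"grip":1,"xyz":[0,0,0],"angular":[0.09,0.24,0]}
    - {"grip":1,"xyz":[0,0,0],"angular":[0.135,0.36,0]}
    - {"grip":1,"xyz":[0,0,0],"angular":[0.18,0.48,0]}

```text
time_s: 2.2
tcp_pos: [0.3871, -0.1856, 0.477]
ee_rot: [[-0.402, -0.915, -0.032], [-0.79, 0.364, -0.494], [0.463, -0.174, -0.869]]
wrist_force: [0.5, -0.1, -0.6]
gripper_width: 0.999
gripper_force: 0.0
```

```bash
python3 - <<'E'
from h import *
s=log(); print(s['joints'].round(2),s['tcp_pos'],s['ee_rot'].round(3),s['time_s'])
c=cap('side'); cv2.imwrite('pics/d.png',cv2.resize(c['img'],(800,600))[:,:,::-1])
E
```

```text
[ 13.99  -5.64 -15.93  28.14 -89.57 -40.88] [ 0.38707591 -0.18556864  0.47702444] [[-0.402 -0.915 -0.032]
 [-0.79   0.364 -0.494]
 [ 0.463 -0.174 -0.869]] 2.2
```

View pics/d.png

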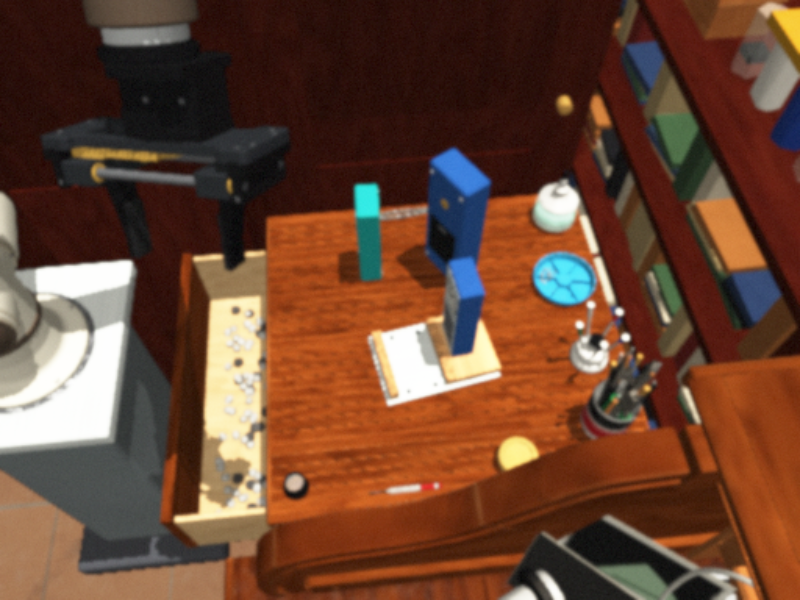

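The gripper hangs in the upper left: its body is 190 mm wide along the closing line. The clock at (463,305) and the rest are undisturbed. Next I fit the arm geometry.

```bash
cat > kin.py <<'E'
from h import *
from scipy.spatial.transform import Rotation as Ro
E=lambda a,d: Ro.from_euler(a,d,degrees=True).as_matrix()
# tool at q=0: z forward, y down?  (fixed below)
T0=np.array([[0,0,1.],[0,1,0],[-1,0,0]])
def chain(q):
    R1=E('z',q[0]);R2=R1@E('y',q[1]);R3=R1@E('y',q[1]-q[2]);R4=R3@E('x',-q[3]);R5=R4@E('y',-q[4])
    return R1,R2,R3,R4,R5
def rot(q,s6,T): return chain(q)[4]@E('x',s6*q[5])@T
def basis(q):
    R1,R2,R3,R4,R5=chain(q); ez=np.array([0,0,1.])
    return np.c_[ez,R1[:,1],R2[:,2],R3[:,2],R3[:,0],R4[:,1],R5[:,0],R5[:,2]]
def fit():
    L=pickle.load(open('log.pkl','rb'))
    L=[(np.array([-61.044,22.05,.42,0,-68.411,-14.816]),np.array([.15257,-.60557,.2470]),L[0][2])]+L
    A=np.vstack([basis(l[0]) for l in L]);b=np.hstack([l[1] for l in L])
    lam=1e-4
    x=np.linalg.lstsq(np.vstack([A,lam*np.eye(8)]),np.r_[b,np.zeros(8)],rcond=None)[0]
    best=None
    for s6 in(1,-1):
        M=[(chain(l[0])[4]@E('x',s6*l[0][5])).T@l[2] for l in L]
        sp=max(np.abs(m-M[1]).max() for m in M[1:])
        if best is None or sp<best[0]: best=(sp,s6,M[-1])
    return x,A@x-b,best
E
python3 - <<'E'
from kin import *
x,e,b=fit(); np.set_printoptions(suppress=True,precision=4)
print(x);print(e);print(b)
E
```

```text
[ 0.1611  0.0002  0.5647 -0.0003  0.4223 -0.1599  0.2815 -0.0005]
[-0.0001 -0.0001  0.      0.      0.      0.      0.      0.     -0.
 -0.      0.      0.    ]
(np.float64(3.472868549883851e-16), -1, array([[ 0., -0.,  1.],
       [-1.,  0., -0.],
       [-0., -1., -0.]]))
```

```bash
cat >> kin.py <<'E'
from scipy.optimize import least_squares
X,_,(_,S6,TM)=fit()
lo=np.array([-179,-69,-61,-181,-171,-177.]);hi=np.array([179,118,80.5,117.5,-9.3,177.])
def fk(q): return basis(q)@X, rot(q,S6,TM)
def ik(P,R,q0):
    def f(q):
        p,M=fk(q); return np.r_[(p-P)*5,Ro.from_matrix(M.T@R).as_rotvec()]
    s=least_squares(f,np.clip(q0,lo+.01,hi-.01),bounds=(lo,hi),x_scale=30); return s.x,np.abs(s.fun).max()
Y=np.array([-.988,-.155,0]);Xr=np.array([-.155,.988,0]);O=np.array([.656,-.0825,0]);Z=np.array([0,0,1.])
def tool(p,A,g,k,sg=1,az=0):
    """lower finger inner face touches A, k back from the tip; pitch p deg below horizontal"""
    f=E('z',az)@-Y; p=np.radians(p); t=np.cos(p)*f-np.sin(p)*Z; n=-np.sin(p)*f-np.cos(p)*Z
    y=sg*n; R=np.c_[np.cross(y,t),y,t]
    return A-n*g/2-t*(.025-k),R
def sols(P,R,N=40,seed=0):
    rng=np.random.default_rng(seed);out=[]
    for i in range(N):
        q,e=ik(P,R,rng.uniform(lo,hi))
        if e<2e-3 and not any(np.abs(q-o).max()<1 for o in out): out.append(q)
    return out
E
python3 - <<'E'
from kin import *
np.set_printoptions(suppress=True,precision=1,linewidth=150)
up=O+.011*Xr-.005*Y+Z*.192
mid=O+Y*.11+.011*Xr+Z*.13
fin=O+Y*.148+.011*Xr+Z*.026
for nm,A,ps in(('up',up,(40,60,80)),('mid',mid,(40,60)),('fin',fin,(30,40,50))):
  for p in ps:
    for sg in(1,-1):
      P,R=tool(p,A,.05,.012,sg)
      for q in sols(P,R):
        R1=chain(q)[0];el=X[0]*Z+chain(q)[1][:,2]*X[2];w=el+chain(q)[2][:,0]*X[4];w2=w+chain(q)[3][:,1]*X[5]
        print(nm,p,sg,q,'elbow',el.round(2),'wr',w.round(2),w2.round(2))
E
```

```text
up 60 1 [  7.5  17.6 -16.2  -1.6 -26.1   2.6] elbow [0.2 0.  0.7] wr [0.5 0.1 0.5] [ 0.5 -0.1  0.5]
up 60 -1 [   7.5   17.7  -16.1   -1.9  -26.3 -177. ] elbow [0.2 0.  0.7] wr [0.5 0.1 0.5] [ 0.5 -0.1  0.5]
up 80 1 [  7.8  25.   -1.1  -0.2 -53.9   1.3] elbow [0.2 0.  0.7] wr [0.6 0.1 0.5] [ 0.6 -0.1  0.5]
mid 40 1 [-12.3  11.4 -25.6 -73.  -16.9  86.3] elbow [ 0.1 -0.   0.7] wr [ 0.4 -0.1  0.5] [ 0.3 -0.1  0.3]
mid 40 -1 [-12.3  11.4 -25.6 -73.  -16.9 -93.7] elbow [ 0.1 -0.   0.7] wr [ 0.4 -0.1  0.5] [ 0.3 -0.1  0.3]
mid 60 1 [  7.1  12.6 -34.   -3.9 -13.5   5.4] elbow [0.1 0.  0.7] wr [0.4 0.1 0.4] [ 0.4 -0.1  0.4]
mid 60 -1 [   7.1   12.6  -34.    -3.9  -13.5 -174.6] elbow [0.1 0.  0.7] wr [0.4 0.1 0.4] [ 0.4 -0.1  0.4]
fin 30 1 [ -41.7   32.2  -41.2 -119.8  -50.5  163.4] elbow [ 0.2 -0.2  0.6] wr [ 0.3 -0.3  0.2] [ 0.3 -0.1  0.2]
fin 30 -1 [ -41.7   32.2  -41.2 -119.8  -50.5  -16.6] elbow [ 0.2 -0.2  0.6] wr [ 0.3 -0.3  0.2] [ 0.3 -0.1  0.2]
fin 40 1 [ -31.8   24.6  -34.3 -108.3  -31.8  140.3] elbow [ 0.2 -0.1  0.7] wr [ 0.4 -0.2  0.3] [ 0.3 -0.1  0.2]
fin 40 -1 [ -31.8   24.6  -34.3 -108.3  -31.8  -39.7] elbow [ 0.2 -0.1  0.7] wr [ 0.4 -0.2  0.3] [ 0.3 -0.1  0.2]
fin 50 1 [-14.2  20.8 -28.2 -77.4 -15.   95.1] elbow [ 0.2 -0.1  0.7] wr [ 0.5 -0.1  0.4] [ 0.3 -0.1  0.3]
fin 50 -1 [-14.2  20.8 -28.2 -77.4 -15.  -84.9] elbow [ 0.2 -0.1  0.7] wr [ 0.5 -0.1  0.4] [ 0.3 -0.1  0.3]
```

The fitted model matches to 0.1 mm, and a continuous joint path exists from tool pitch 80° at the upright clock to about 40° at the end. Next I check that path step by step and compute the pre-pose.

```bash
cat >> kin.py <<'E'
def cmd(P,R):
    s=r.sense(); Rc=s['ee_rot']; d=Rc.T@(P-s['tcp_pos'])*1000; w=Ro.from_matrix(Rc.T@R).as_rotvec()
    return d.round(0),w.round(3),'deg',np.degrees(np.linalg.norm(w)).round(1),'mm',np.linalg.norm(d).round(0)
def A_of(th,s0=.005,x=.011):
    th=np.radians(th); s=max(s0,min(.004*np.tan(th),.025)) if th<1.5 else .025
    z=.022 if th<1.4 else .026
    return O+x*Xr+Y*(-s+.17*np.sin(th))+Z*(z+.17*np.cos(th))
E
python3 - <<'E'
from kin import *
np.set_printoptions(suppress=True,precision=3,linewidth=150)
q=np.array([7.8,25,-1.1,-.2,-53.9,1.3]);last=None
for th,p,g in((0,80,54),(10,78,54),(20,70,54),(30,65,54),(40,60,54),(50,55,56),(60,50,60),(65,48,62),(70,46,64),(75,45,66),(80,43,68),(85,42,70),(90,42,70)):
    P,R=tool(p,A_of(th),g/1000,.013); 
    qn,e=ik(P,R,q); print(th,p,P.round(3),qn.round(1),round(e,4)); q=qn
C=O+.011*Xr-.023*Y+Z*.192
s=r.sense()
P,R=tool(80,np.zeros(3),0,.025); t=R[:,2]
for k in(-.09,.015):
    Pt=C-t*(.025-k); print(k,Pt,ik(Pt,R,np.array([7.8,25,-1.1,-.2,-53.9,1.3])),cmd(Pt,R))
E
```

```text
0 80 [ 0.683 -0.067  0.209] [  7.8  25.2  -0.8  -0.2 -54.    1.3] 0.0
10 78 [ 0.654 -0.072  0.207] [  7.7  21.8  -6.7  -0.3 -49.4   1.4] 0.0
20 70 [ 0.623 -0.077  0.202] [  7.5  16.6 -17.   -0.8 -36.5   2. ] 0.0
30 65 [ 0.594 -0.081  0.192] [  7.4  13.4 -24.6  -1.5 -27.    2.7] 0.0
40 60 [ 0.568 -0.085  0.176] [  7.1  11.3 -31.8  -3.  -17.    4.4] 0.0
50 55 [ 0.546 -0.089  0.157] [  6.1  10.7 -35.3 -12.2  -9.3  14.3] 0.006
60 50 [ 0.531 -0.091  0.135] [  0.2  11.6 -31.5 -39.7  -9.3  46. ] 0.0061
65 48 [ 0.525 -0.092  0.124] [ -4.6  12.5 -29.7 -53.9 -11.1  63.5] 0.0
70 46 [ 0.522 -0.092  0.111] [-11.3  13.9 -28.5 -69.3 -14.9  83.4] 0.0
75 45 [ 0.521 -0.092  0.098] [-15.9  15.8 -28.5 -79.  -17.6  96.6] 0.0
80 43 [ 0.526 -0.092  0.085] [-21.6  18.5 -29.2 -91.  -21.8 113. ] 0.0
85 42 [ 0.526 -0.092  0.075] [-24.8  20.4 -30.2 -97.4 -24.6 122.2] 0.0
90 42 [ 0.525 -0.092  0.06 ] [ -27.    22.8  -31.2 -102.   -26.5  129.2] 0.0
-0.09 [ 0.657 -0.071  0.305] (array([  7.713,  19.244,   4.045,  -0.231, -64.803,   1.283]), np.float64(3.3185676429070554e-11)) (array([-277., -179.,   80.]), array([ 0.135, -0.577, -0.513]), 'deg', np.float64(44.9), 'mm', np.float64(339.0))
0.015 [ 0.675 -0.068  0.202] (array([  7.749,  24.785,  -2.513,  -0.255, -52.705,   1.304]), np.float64(4.18933675207035e-15)) (array([-335., -177.,  167.]), array([ 0.135, -0.577, -0.513]), 'deg', np.float64(44.9), 'mm', np.float64(414.0))
```

```bash
cat >> kin.py <<'E'
def tool2(p,A,g,k,psi):
    P,R=tool(p,A,g,k); n=R[:,1]; Q=Ro.from_rotvec(np.radians(psi)*n).as_matrix()
    R=Q@R; return A-n*g/2-R[:,2]*(.025-k),R
SCH=((0,80,54),(10,78,54),(20,70,54),(30,65,54),(40,60,54),(45,57,55),(50,55,56),(55,52,58),(60,50,60),(65,48,62),(70,46,64),(75,45,66),(80,43,68),(85,42,70),(90,42,70))
E
python3 - <<'E'
from kin import *
np.set_printoptions(suppress=True,precision=3,linewidth=150)
for ps in(-20,-12,12,20):
  q=np.array([7.8,25,-1.1,-.2,-53.9,1.3]);print(ps)
  for th,p,g in SCH:
    P,R=tool2(p,A_of(th),g/1000,.013,ps*np.clip((th-10)/30,0,1))
    qn,e=ik(P,R,q); q=qn
    if th>=30: print(th,p,R[:,2].round(2),qn.round(1),round(e,4))
E
```

```text
-20
30 65 [ 0.37  0.29 -0.88] [ -2.7  16.5 -11.6 -26.9 -43.1  31.4] 0.0
40 60 [ 0.41  0.41 -0.81] [-10.3  17.  -12.  -40.9 -46.8  49.6] 0.0
45 57 [ 0.45  0.42 -0.79] [-12.3  16.5 -14.2 -45.4 -45.1  56.2] 0.0
50 55 [ 0.48  0.42 -0.77] [-14.1  16.6 -15.9 -49.1 -44.   61.9] 0.0
55 52 [ 0.52  0.43 -0.74] [-16.7  16.9 -17.6 -54.5 -43.3  69.8] 0.0
60 50 [ 0.54  0.43 -0.72] [-18.8  17.7 -18.9 -58.7 -43.1  76.3] 0.0
65 48 [ 0.57  0.44 -0.7 ] [-21.1  18.8 -20.1 -63.1 -43.2  83.2] 0.0
70 46 [ 0.59  0.44 -0.68] [-23.4  20.3 -21.1 -67.5 -43.6  90.2] 0.0
75 45 [ 0.6   0.44 -0.66] [-24.7  22.  -21.6 -70.5 -43.8  95.1] 0.0
80 43 [ 0.63  0.44 -0.64] [-26.5  24.2 -21.9 -74.9 -44.5 101.7] 0.0
85 42 [ 0.64  0.45 -0.63] [-27.7  25.7 -22.3 -77.4 -45.1 105.9] 0.0
90 42 [ 0.64  0.45 -0.63] [-28.4  27.6 -22.6 -79.  -45.1 109. ] 0.0
-12
30 65 [ 0.39  0.2  -0.9 ] [  1.4  15.  -16.  -18.9 -36.6  22.3] 0.0
40 60 [ 0.45  0.28 -0.85] [ -4.1  14.2 -17.4 -32.2 -35.9  38.8] 0.0
45 57 [ 0.49  0.29 -0.82] [ -5.9  13.6 -19.3 -37.6 -33.6  45.9] 0.0
50 55 [ 0.52  0.29 -0.8 ] [ -7.8  13.6 -20.7 -42.5 -32.2  52.4] 0.0
55 5
[... 1639 characters left out ...]
7] 0.083
50 55 [ 0.59 -0.25 -0.77] [  -9.9    9.9  -54.4  117.5  -13.6 -103.9] 0.1288
55 52 [ 0.62 -0.25 -0.74] [  -9.4   10.1  -55.4  117.5  -15.1 -105.7] 0.1869
60 50 [ 0.65 -0.24 -0.72] [  -8.8   10.6  -56.2  117.5  -16.5 -107.4] 0.2308
65 48 [ 0.67 -0.24 -0.7 ] [  -8.    11.4  -56.9  117.5  -18.3 -109.3] 0.2736
70 46 [ 0.7  -0.24 -0.68] [  -6.9   12.6  -57.4  117.5  -20.3 -111.6] 0.3142
75 45 [ 0.71 -0.23 -0.66] [  -6.    14.2  -57.6  117.5  -22.1 -113.4] 0.3407
80 43 [ 0.73 -0.23 -0.64] [  -4.5   16.3  -57.3  117.5  -24.8 -116.4] 0.373
85 42 [ 0.74 -0.23 -0.63] [  -3.6   17.7  -57.4  117.5  -26.6 -118.4] 0.3908
90 42 [ 0.74 -0.23 -0.63] [  -2.8   19.7  -57.4  117.5  -28.2 -120. ] 0.4036
```

```bash
python3 - <<'E'
from kin import *
C=O+.011*Xr-.023*Y+Z*.192
P,R=tool2(80,np.zeros(3),0,.025,-12); Pt=C-R[:,2]*(.025+.09)
print(Pt,R.round(3),ik(Pt,R,np.array([7.8,25,-1.1,-.2,-53.9,1.3])),cmd(Pt,R))
E
```

```text
[ 0.66142626 -0.09471754  0.30277763] [[ 0.187 -0.973  0.136]
 [-0.961 -0.153  0.232]
 [-0.205 -0.174 -0.963]] (array([ -0.46385613,  22.39956896,  12.79597434, -14.09210877,
       -72.99077644,  13.69929952]), np.float64(3.1589140469172586e-09)) (array([-261., -191.,   93.]), array([ 0.082, -0.782, -0.53 ]), 'deg', np.float64(54.3), 'mm', np.float64(337.0))
```

Request:
move_arm:
  series:
    - {"grip":1,"xyz":[-29,-21,10],"angular":[0.009,-0.087,-0.059]}
    - {"grip":1,"xyz":[-58,-42,21],"angular":[0.018,-0.174,-0.118]}
    - {"grip":1,"xyz":[-87,-64,31],"angular":[0.027,-0.261,-0.177]}
    - {"grip":1,"xyz":[-116,-85,41],"angular":[0.036,-0.348,-0.236]}
    - {"grip":1,"xyz":[-145,-106,52],"angular":[0.046,-0.434,-0.294]}
    - {"grip":1,"xyz":[-174,-127,62],"angular":[0.055,-0.521,-0.353]}
    - {"grip":1,"xyz":[-203,-149,72],"angular":[0.064,-0.608,-0.412]}
    - {"grip":1,"xyz":[-232,-170,83],"angular":[0.073,-0.695,-0.471]}
    - {"grip":0.7,"xyz":[-261,-191,93],"angular":[0.082,-0.782,-0.53]}
    - {"grip":0.62,"xyz":[-261,-191,93],"angular":[0.082,-0.782,-0.53]}

```text
time_s: 3.25
tcp_pos: [0.6658, -0.0954, 0.302]
ee_rot: [[0.181, -0.974, 0.136], [-0.958, -0.144, 0.246], [-0.22, -0.175, -0.96]]
wrist_force: [-1.1, -0.5, -1.6]
gripper_width: 0.892
gripper_force: 0.0
```

Request:
move_arm:
  series:
    - {"grip":0.62,"xyz":[0,0,0],"angular":[0,0,0]}
    - {"grip":0.62,"xyz":[0,0,0],"angular":[0,0,0]}

```text
time_s: 3.45
tcp_pos: [0.6638, -0.0953, 0.3103]
ee_rot: [[0.185, -0.972, 0.145], [-0.959, -0.147, 0.241], [-0.213, -0.184, -0.96]]
wrist_force: [-0.9, -0.2, 0.3]
gripper_width: 0.722
gripper_force: 0.0
```

```bash
python3 - <<'E'
from kin import *
s=log(); print(s['joints'].round(2),s['tcp_pos'].round(4),s['ee_rot'].round(3),s['time_s'],s['gripper_width'])
x,e,b=fit();print(x.round(4),np.abs(e).max())
a=cap('side');w=cap('wrist')
cv2.imwrite('pics/e.png',np.hstack([cv2.resize(a['img'][60:360,200:500],(400,400)),cv2.resize(w['img'],(400,300)) if 0 else cv2.copyMakeBorder(cv2.resize(w['img'],(400,300)),0,100,0,0,cv2.BORDER_CONSTANT)])[:,:,::-1])
E
```

```text
[ -0.78  22.27  13.68 -14.68 -73.53  13.72] [ 0.6638 -0.0953  0.3103] [[ 0.185 -0.972  0.145]
 [-0.959 -0.147  0.241]
 [-0.213 -0.184 -0.96 ]] 3.45 0.7216610038902643
[ 1.610e-01 -1.000e-04  5.648e-01 -3.000e-04  4.222e-01 -1.597e-01
  2.815e-01 -4.000e-04] 0.00010773831853161386
```

View pics/e.png

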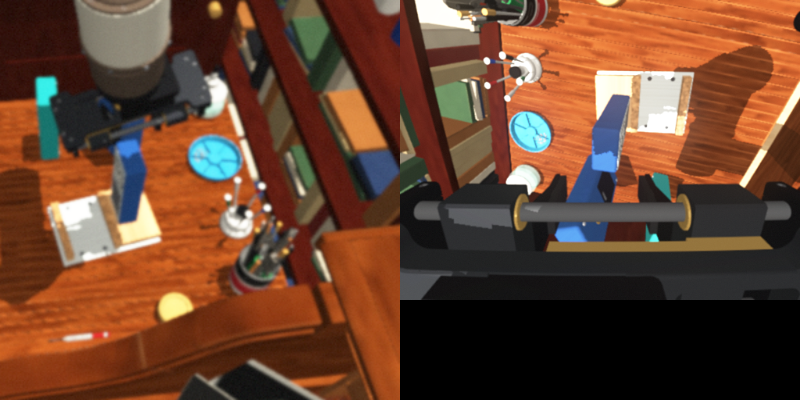

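The side view (left) shows the open hand above the clock. The wrist view (right) has the clock at about (612,132), the rest behind it, and the bigger blue clock just beyond. I'll enlarge the wrist view and compute the big clock's distance.

```bash
python3 - <<'E'
from kin import *
w=pickle.load(open('wrist.pkl','rb'));b=pickle.load(open('top.pkl','rb'))
cv2.imwrite('pics/f.png',cv2.resize(w['img'][80:230,190:390],(800,600),interpolation=cv2.INTER_CUBIC)[:,:,::-1])
print('big base',plane(b,np.array([[332,260],[376,246]])*.64,0).round(3).tolist())
print(proj(w,[O+Z*.026+Xr*.055,O+Z*.026-Xr*.055,O+Y*.102+Z*.026+.055*Xr,O+Y*.102+Z*.026-.055*Xr]).round(1).tolist())
C=O+.011*Xr-.023*Y+Z*.192
print(proj(w,[C+a*.032*Xr+c*.018*Y for a,c in((1,1),(1,-1),(-1,-1),(-1,1))]).round(1).tolist())
E
```

```text
big base [[0.656, 0.114, 0.0], [0.691, 0.044, -0.0]]
[[295.9, 167.8], [300.6, 95.4], [362.7, 172.6], [377.0, 98.1]]
[[280.9, 221.0], [247.2, 217.5], [245.4, 161.7], [283.2, 164.3]]
```

View pics/f.png

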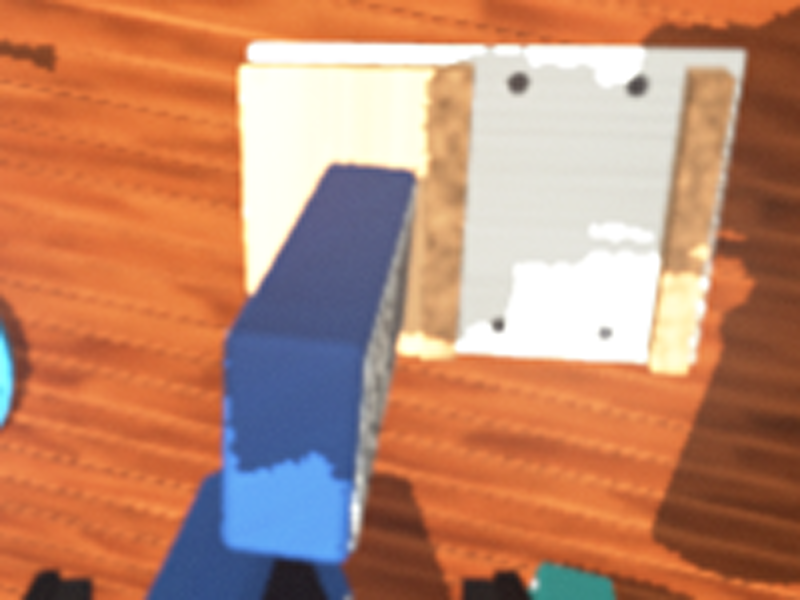

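The crop shows the clock top's centre at wrist pixel (263,191.5) against a predicted (264,191). Lip and bar edges are within about 2–4 px of prediction, so the pose is confirmed. The big blue clock's nearest corner, at y = +0.044, is clear. Now descending to straddle it.

```bash
python3 - <<'E'
from kin import *
s=r.sense();print(s['tcp_pos'].round(4),s['gripper_width'],s['time_s'])
C=O+.010*Xr-.023*Y+Z*.192
P,R=tool2(80,np.zeros(3),0,.025,-12)
for k in(-.015,.018): Pt=C-R[:,2]*(.025-k); print(Pt,cmd(Pt,R))
E
```

```text
[ 0.6636 -0.0948  0.3113] 0.655182307087978 3.55
[ 0.67175044 -0.07832475  0.23053135] (array([ 3.,  5., 83.]), array([-0.013,  0.008, -0.003]), 'deg', np.float64(0.9), 'mm', np.float64(83.0))
[ 0.67622488 -0.07067721  0.19874299] (array([  3.,   5., 116.]), array([-0.013,  0.008, -0.003]), 'deg', np.float64(0.9), 'mm', np.float64(116.0))
```

Request:
move_arm:
  series:
    - {"grip":0.62,"xyz":[0,0,15],"angular":[0,0,0]}
    - {"grip":0.62,"xyz":[0,0,30],"angular":[0,0,0]}
    - {"grip":0.62,"xyz":[0,0,45],"angular":[0,0,0]}
    - {"grip":0.62,"xyz":[0,0,60],"angular":[0,0,0]}
    - {"grip":0.62,"xyz":[0,0,70],"angular":[0,0,0]}
    - {"grip":0.62,"xyz":[0,0,70],"angular":[0,0,0]}
    - {"grip":0.62,"xyz":[0,0,70],"angular":[0,0,0]}
    - {"grip":0.62,"xyz":[0,0,70],"angular":[0,0,0]}

```text
time_s: 4.35
tcp_pos: [0.6747, -0.0783, 0.2433]
ee_rot: [[0.185, -0.972, 0.146], [-0.959, -0.147, 0.241], [-0.213, -0.185, -0.959]]
wrist_force: [0.4, 0.6, 0.9]
gripper_width: 0.618
gripper_force: 0.0
```

```bash
python3 - <<'E'
from kin import *
s=r.sense();print(s['tcp_pos'].round(4),s['gripper_width'],s['time_s'],s['joint_velocities'].round(2))
C=O+.010*Xr-.023*Y+Z*.192
P,R=tool2(80,np.zeros(3),0,.025,-12)
for k in(-.015,.018): Pt=C-R[:,2]*(.025-k); print(Pt,cmd(Pt,R))
E
```

```text
[ 0.6747 -0.0783  0.2433] 0.6181636748767558 4.35 [-0.03 -0.25  0.11 -0.15 -0.01  0.02]
[ 0.67175044 -0.07832475  0.23053135] (array([ 2.,  5., 12.]), array([-0.012,  0.008, -0.003]), 'deg', np.float64(0.9), 'mm', np.float64(13.0))
[ 0.67622488 -0.07067721  0.19874299] (array([ 2.,  6., 45.]), array([-0.012,  0.008, -0.003]), 'deg', np.float64(0.9), 'mm', np.float64(45.0))
```

Request:
move_arm:
  series:
    - {"grip":0.62,"xyz":[2,5,8],"angular":[-0.012,0.008,0]}
    - {"grip":0.62,"xyz":[2,5,16],"angular":[-0.012,0.008,0]}
    - {"grip":0.62,"xyz":[2,5,24],"angular":[-0.012,0.008,0]}
    - {"grip":0.62,"xyz":[2,5,32],"angular":[-0.012,0.008,0]}
    - {"grip":0.62,"xyz":[2,5,40],"angular":[-0.012,0.008,0]}
    - {"grip":0.62,"xyz":[2,5,45],"angular":[-0.012,0.008,0]}
    - {"grip":0.62,"xyz":[2,5,45],"angular":[-0.012,0.008,0]}
    - {"grip":0.62,"xyz":[2,5,45],"angular":[-0.012,0.008,0]}

```text
time_s: 5.15
tcp_pos: [0.6765, -0.0698, 0.1979]
ee_rot: [[0.184, -0.974, 0.134], [-0.961, -0.15, 0.232], [-0.206, -0.172, -0.963]]
wrist_force: [0.5, 0.2, 0.3]
gripper_width: 0.618
gripper_force: 0.0
```

```bash
python3 - <<'E'
from kin import *
s=r.sense();print(s['tcp_pos'].round(4),s['gripper_width'],s['time_s'],s['wrist_force'])
A0=O+.010*Xr-.005*Y+Z*.192
for th,p in((8,78),(14,74),(18,72),(24,68)):
    P,R=tool2(p,A_of(th,x=.010),.054,.018,-12); print(th,p,P.round(4),cmd(P,R))
w=cap('wrist')
cv2.imwrite('pics/g.png',cv2.resize(w['img'][100:,100:450],(800,649))[:600,:,::-1])
E
```

```text
[ 0.6765 -0.0698  0.1979] 0.6183493025433412 5.15 [0.52741696 0.23665354 0.26784431]
8 78 [ 0.6609 -0.0731  0.2027] (array([-1., 15., -7.]), array([ 0.036,  0.   , -0.011]), 'deg', np.float64(2.1), 'mm', np.float64(17.0))
14 74 [ 0.6428 -0.0759  0.201 ] (array([-1., 33., -9.]), array([ 0.104,  0.   , -0.025]), 'deg', np.float64(6.1), 'mm', np.float64(34.0))
18 72 [ 0.631  -0.0778  0.1985] (array([-1., 45., -9.]), array([ 0.138,  0.   , -0.032]), 'deg', np.float64(8.1), 'mm', np.float64(46.0))
24 68 [ 0.6135 -0.0805  0.1938] (array([-0., 64., -7.]), array([ 0.206,  0.   , -0.047]), 'deg', np.float64(12.1), 'mm', np.float64(64.0))
```

View pics/g.png

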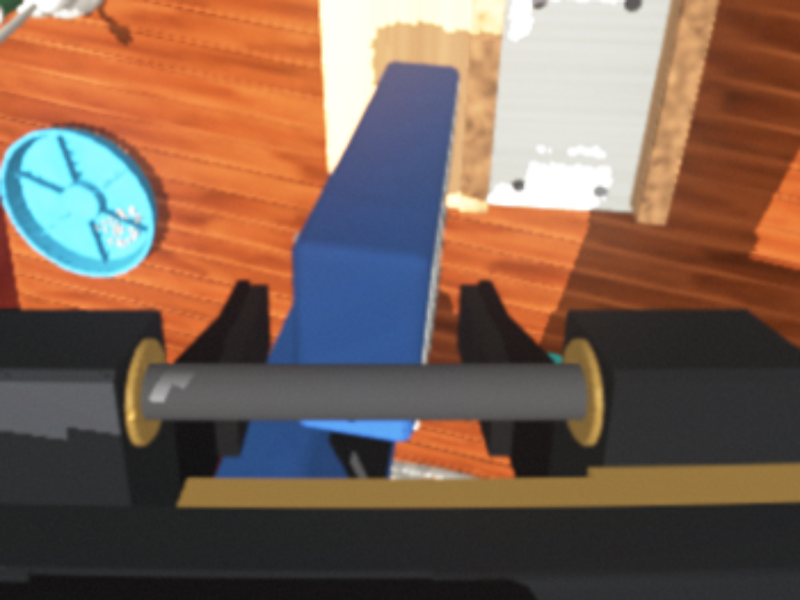

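The clock's top sits between the fingers with clearance on both sides (inner finger faces at x≈268 and 462 in the view). Now pulling slowly with the back finger.

Request:
move_arm:
  series:
    - {"grip":0.62,"xyz":[0,4,-2],"angular":[0.01,0,-0.002]}
    - {"grip":0.62,"xyz":[0,8,-4],"angular":[0.02,0,-0.005]}
    - {"grip":0.62,"xyz":[-1,12,-6],"angular":[0.03,0,-0.008]}
    - {"grip":0.62,"xyz":[-1,15,-7],"angular":[0.036,0,-0.01]}
    - {"grip":0.62,"xyz":[-1,18,-8],"angular":[0.048,0,-0.013]}
    - {"grip":0.62,"xyz":[-1,21,-8],"angular":[0.06,0,-0.016]}
    - {"grip":0.62,"xyz":[-1,24,-8],"angular":[0.072,0,-0.019]}
    - {"grip":0.62,"xyz":[-1,27,-9],"angular":[0.084,0,-0.021]}
    - {"grip":0.62,"xyz":[-1,30,-9],"angular":[0.096,0,-0.023]}
    - {"grip":0.62,"xyz":[-1,33,-9],"angular":[0.104,0,-0.025]}

```text
time_s: 6.2
tcp_pos: [0.6424, -0.076, 0.201]
ee_rot: [[0.208, -0.95, 0.235], [-0.957, -0.149, 0.248], [-0.2, -0.276, -0.94]]
wrist_force: [1.4, 0.5, -0.1]
gripper_width: 0.62
gripper_force: 0.1
```

```bash
cat >> kin.py <<'E'
def state():
    s=r.sense(); print(s['tcp_pos'].round(4),'F',s['wrist_force'].round(2),'M',s['moment'].round(2),s['gripper_width'].round(3),s['time_s'],s['joints'].round(1)); return s
E
python3 - <<'E'
from kin import *
state()
for th,p in((18,72),(20,70),(22,69),(24,68)):
    P,R=tool2(p,A_of(th,x=.010),.054,.018,-12); print(th,p,P.round(4),cmd(P,R))
a=cap('side');w=cap('wrist')
o=np.hstack([cv2.resize(a['img'][110:270,200:360],(400,400)),cv2.resize(w['img'][80:280,150:350],(400,400))])
cv2.imwrite('pics/h.png',o[:,:,::-1])
E
```

```text
Traceback (most recent call last):
  File "kin.py", line 57, in state
    s=r.sense(); print(s['tcp_pos'].round(4),'F',s['wrist_force'].round(2),'M',s['moment'].round(2),s['gripper_width'].round(3),s['time_s'],s['joints'].round(1)); return s
                                                                                                    ^^^^^^^^^^^^^^^^^^^^^^^^
AttributeError: 'float' object has no attribute 'round'
```

```bash
sed -i "s/s\['gripper_width'\].round(3)/round(s['gripper_width'],3)/" kin.py; python3 - <<'E'
from kin import *
state()
for th,p in((16,73),(18,72),(20,70),(22,69),(24,68)):
    P,R=tool2(p,A_of(th,x=.010),.054,.018,-12); print(th,p,P.round(4),cmd(P,R))
E
```

```text
[ 0.6424 -0.076   0.201 ] F [ 1.36  0.52 -0.09] M [-0.5   0.58 -0.04] 0.62 6.2 [  0.6  21.9  -2.5 -17.9 -52.8  19.3]
16 73 [ 0.6369 -0.0769  0.1999] (array([-0.,  6., -0.]), array([ 0.016,  0.001, -0.004]), 'deg', np.float64(1.0), 'mm', np.float64(6.0))
18 72 [ 0.631  -0.0778  0.1985] (array([-0., 12., -1.]), array([ 0.033,  0.001, -0.008]), 'deg', np.float64(2.0), 'mm', np.float64(12.0))
20 70 [ 0.6249 -0.0787  0.1974] (array([-0., 18., -1.]), array([ 0.067,  0.001, -0.015]), 'deg', np.float64(4.0), 'mm', np.float64(18.0))
22 69 [ 0.6192 -0.0796  0.1957] (array([-0., 24., -1.]), array([ 0.085,  0.001, -0.018]), 'deg', np.float64(5.0), 'mm', np.float64(24.0))
24 68 [ 0.6135 -0.0805  0.1938] (array([-0., 30., -1.]), array([ 0.102,  0.001, -0.022]), 'deg', np.float64(6.0), 'mm', np.float64(30.0))
```

Contact on the back finger is 1.4 N. Continuing slowly to the balance point, then a short wait.

Request:
move_arm:
  series:
    - {"grip":0.62,"xyz":[0,2,0],"angular":[0.006,0,-0.001]}
    - {"grip":0.62,"xyz":[0,4,0],"angular":[0.011,0,-0.003]}
    - {"grip":0.62,"xyz":[0,6,0],"angular":[0.016,0,-0.004]}
    - {"grip":0.62,"xyz":[0,8,0],"angular":[0.022,0,-0.005]}
    - {"grip":0.62,"xyz":[0,10,-1],"angular":[0.028,0,-0.007]}
    - {"grip":0.62,"xyz":[0,12,-1],"angular":[0.033,0,-0.008]}
    - {"grip":0.62,"xyz":[0,12,-1],"angular":[0.033,0,-0.008]}

```text
time_s: 6.9
tcp_pos: [0.6308, -0.078, 0.1987]
ee_rot: [[0.215, -0.94, 0.265], [-0.956, -0.148, 0.253], [-0.198, -0.308, -0.93]]
wrist_force: [0.3, 0.3, -0.3]
gripper_width: 0.619
gripper_force: 0.0
```

```bash
python3 - <<'E'
from kin import *
state()
a=cap('side');w=cap('wrist')
o=np.hstack([cv2.resize(a['img'][110:270,200:360],(400,400)),cv2.resize(w['img'][80:280,150:350],(400,400))])
cv2.imwrite('pics/h.png',o[:,:,::-1])
E
```

```text
[ 0.6308 -0.078   0.1987] F [ 0.33  0.34 -0.31] M [-0.54  0.65 -0.  ] 0.619 6.9 [  0.2  20.5  -5.1 -19.2 -50.1  21.2]
```

View pics/h.png

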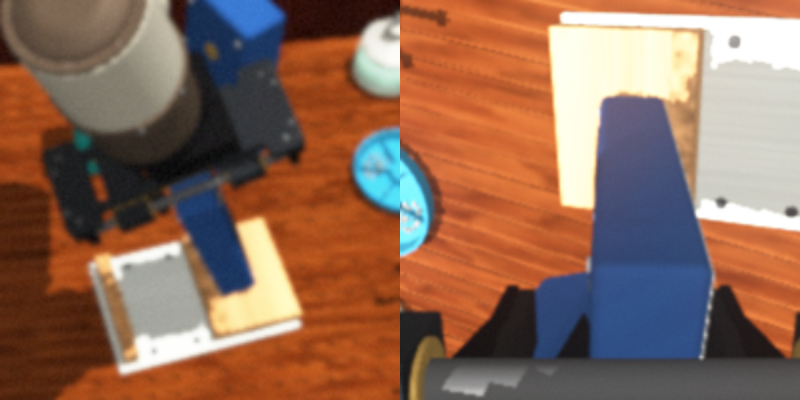

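The side view shows the clock leaning towards the bar. In the wrist view its top lies between the fingers, with the dial edge near the front finger at (715,300), and the push force is almost zero, so it is about at balance. Easing on a little.

Request:
move_arm:
  series:
    - {"grip":0.62,"xyz":[0,1,0],"angular":[0.006,0,-0.001]}
    - {"grip":0.62,"xyz":[0,2,0],"angular":[0.011,0,-0.002]}
    - {"grip":0.62,"xyz":[0,3,0],"angular":[0.017,0,-0.004]}
    - {"grip":0.62,"xyz":[0,3,0],"angular":[0.017,0,-0.004]}
    - {"grip":0.62,"xyz":[0,3,0],"angular":[0.017,0,-0.004]}
    - {"grip":0.62,"xyz":[0,3,0],"angular":[0.017,0,-0.004]}
    - {"grip":0.62,"xyz":[0,3,0],"angular":[0.017,0,-0.004]}

```text
time_s: 7.7
tcp_pos: [0.6284, -0.0784, 0.1978]
ee_rot: [[0.219, -0.934, 0.281], [-0.956, -0.148, 0.255], [-0.197, -0.325, -0.925]]
wrist_force: [-0.4, 0.2, -0.7]
gripper_width: 0.614
gripper_force: 0.1
```

```bash
cat > plan.py <<'E'
from kin import *
import sys
def plan(ths,g=54,k=.018,s0=.005,x=.010,ps=None,psi=-12):
    for i,th in enumerate(ths):
        p=ps[i] if ps else np.interp(th,[0,20,30,40,50,60,70,80,90],[80,70,65,60,55,50,46,43,42])
        gg=g[i] if isinstance(g,(list,tuple)) else g
        P,R=tool2(p,A_of(th,s0,x),gg/1000,k,psi); d,w,*_=cmd(P,R); print(th,round(p,1),gg,P.round(3),d.tolist(),w.tolist())
E
python3 - <<'E'
from plan import *
state(); plan([20,22,24,26,28,30,32])
E
```

```text
[ 0.6284 -0.0784  0.1978] F [-0.45  0.23 -0.71] M [-0.55  0.79 -0.03] 0.614 7.7 [  0.   20.   -5.9 -19.8 -48.9  22.1]
20 70.0 54 [ 0.625 -0.079  0.197] [-0.0, 3.0, -1.0] [0.018, 0.001, -0.003]
22 69.0 54 [ 0.619 -0.08   0.196] [-0.0, 9.0, -1.0] [0.035, 0.001, -0.007]
24 68.0 54 [ 0.613 -0.081  0.194] [-0.0, 16.0, -1.0] [0.052, 0.001, -0.01]
26 67.0 54 [ 0.608 -0.081  0.192] [-0.0, 22.0, -1.0] [0.069, 0.001, -0.014]
28 66.0 54 [ 0.602 -0.082  0.189] [-0.0, 28.0, -1.0] [0.086, 0.001, -0.017]
30 65.0 54 [ 0.597 -0.083  0.187] [-0.0, 34.0, 0.0] [0.103, 0.001, -0.021]
32 64.0 54 [ 0.592 -0.084  0.184] [-0.0, 40.0, 1.0] [0.121, 0.001, -0.025]
```

It is caught: the force is now on the front finger, towards the robot and down. Now lowering.

Request:
move_arm:
  series:
    - {"grip":0.62,"xyz":[0,3,-1],"angular":[0.018,0,-0.003]}
    - {"grip":0.62,"xyz":[0,6,-1],"angular":[0.026,0,-0.005]}
    - {"grip":0.62,"xyz":[0,9,-1],"angular":[0.035,0,-0.007]}
    - {"grip":0.62,"xyz":[0,13,-1],"angular":[0.044,0,-0.009]}
    - {"grip":0.62,"xyz":[0,16,-1],"angular":[0.052,0,-0.01]}
    - {"grip":0.62,"xyz":[0,19,-1],"angular":[0.06,0,-0.012]}
    - {"grip":0.62,"xyz":[0,22,-1],"angular":[0.069,0,-0.014]}
    - {"grip":0.62,"xyz":[0,25,-1],"angular":[0.078,0,-0.016]}
    - {"grip":0.62,"xyz":[0,28,-1],"angular":[0.086,0,-0.017]}
    - {"grip":0.62,"xyz":[0,31,0],"angular":[0.094,0,-0.019]}

```text
time_s: 8.7
tcp_pos: [0.5992, -0.0831, 0.1878]
ee_rot: [[0.237, -0.899, 0.368], [-0.953, -0.141, 0.269], [-0.19, -0.415, -0.89]]
wrist_force: [-0.2, 0.8, 0.6]
gripper_width: 0.618
gripper_force: 0.3
```

```bash
python3 - <<'E'
from plan import *
state(); plan([30,32,34,36,38,40,42,44])
E
```

```text
[ 0.5992 -0.0831  0.1878] F [-0.24  0.79  0.64] M [-0.56  1.08  0.07] 0.618 8.7 [ -1.6  16.8 -12.2 -24.8 -41.7  29. ]
30 65.0 54 [ 0.597 -0.083  0.187] [-0.0, 2.0, 0.0] [0.009, 0.0, -0.002]
32 64.0 54 [ 0.592 -0.084  0.184] [-0.0, 8.0, 0.0] [0.026, 0.0, -0.005]
34 63.0 54 [ 0.586 -0.085  0.181] [-0.0, 14.0, 1.0] [0.043, 0.0, -0.009]
36 62.0 54 [ 0.581 -0.086  0.178] [-0.0, 20.0, 1.0] [0.06, 0.0, -0.013]
38 61.0 54 [ 0.576 -0.086  0.175] [0.0, 26.0, 2.0] [0.077, 0.0, -0.016]
40 60.0 54 [ 0.571 -0.087  0.172] [0.0, 32.0, 3.0] [0.094, 0.0, -0.02]
42 59.0 54 [ 0.567 -0.088  0.168] [1.0, 38.0, 4.0] [0.111, 0.0, -0.024]
44 58.0 54 [ 0.562 -0.089  0.164] [1.0, 44.0, 6.0] [0.128, 0.0, -0.027]
```

Request:
move_arm:
  series:
    - {"grip":0.62,"xyz":[0,0,0],"angular":[0,0,0]}
    - {"grip":0.62,"xyz":[0,0,0],"angular":[0,0,0]}
    - {"grip":0.62,"xyz":[0,0,0],"angular":[0,0,0]}

```text
time_s: 9.0
tcp_pos: [0.5996, -0.083, 0.1879]
ee_rot: [[0.237, -0.899, 0.368], [-0.953, -0.141, 0.269], [-0.19, -0.414, -0.89]]
wrist_force: [-0.7, -0.0, -0.4]
gripper_width: 0.615
gripper_force: 0.3
```

```bash
python3 - <<'E'
from plan import *
state()
a=cap('side')
def blue(c,lo=100):
    h=cv2.cvtColor(c['img'],cv2.COLOR_RGB2HSV); return ((h[...,0]>102)&(h[...,0]<128)&(h[...,1]>150)&(h[...,2]>40)).astype(np.uint8)
m=blue(a); n,l,st,ce=cv2.connectedComponentsWithStats(m)
for i in range(1,n):
    if st[i,4]>80: print(st[i],ce[i].round(0))
for th in(15,20,25,30,35):
    t=np.radians(th); ax=np.cos(t)*Z+np.sin(t)*Y; nn=np.cos(t)*Y-np.sin(t)*Z
    F=O+.010*Xr-.005*Y+.022*Z
    # right-side (-Xr) face corners: foot dial, foot back, top back, top dial
    print(th,proj(a,[F-.032*Xr,F-.032*Xr-.036*nn,F-.032*Xr-.036*nn+.17*ax,F-.032*Xr+.17*ax]).round(0).tolist())
k=[i for i in range(1,n) if 250<ce[i][0]<330 and 150<ce[i][1]<260 and st[i,4]>80]
for i in k:
    cs=cv2.findContours((l==i).astype(np.uint8),0,2)[0][0]; print(cv2.approxPolyDP(cs,3,True)[:,0].tolist())
E
```

```text
[ 0.5996 -0.083   0.1879] F [-0.75 -0.   -0.35] M [-0.54  1.05  0.07] 0.615 9.0 [ -1.5  16.8 -12.1 -24.7 -41.7  28.9]
[495  58  17  38 388] [505.  80.]
[ 275   95   39   81 1705] [294. 127.]
[255 190  44  36 710] [277. 208.]
15 [[288.0, 231.0], [302.0, 226.0], [289.0, 193.0], [273.0, 199.0]]
20 [[288.0, 231.0], [302.0, 225.0], [282.0, 195.0], [266.0, 201.0]]
25 [[288.0, 231.0], [302.0, 225.0], [275.0, 197.0], [260.0, 204.0]]
30 [[288.0, 231.0], [301.0, 224.0], [268.0, 200.0], [253.0, 207.0]]
35 [[288.0, 231.0], [301.0, 224.0], [261.0, 202.0], [248.0, 211.0]]
[[255, 199], [286, 224], [298, 221], [293, 205], [293, 213], [287, 209], [279, 191], [274, 196], [271, 191]]
```

Static force 0.8 N on the front finger and the blue contour gives about 28° tilt, as planned. Continuing.

Request:
move_arm:
  series:
    - {"grip":0.62,"xyz":[0,4,0],"angular":[0.013,0,-0.002]}
    - {"grip":0.62,"xyz":[0,8,0],"angular":[0.026,0,-0.005]}
    - {"grip":0.62,"xyz":[0,12,0],"angular":[0.038,0,-0.008]}
    - {"grip":0.62,"xyz":[0,17,1],"angular":[0.051,0,-0.011]}
    - {"grip":0.62,"xyz":[0,21,1],"angular":[0.064,0,-0.013]}
    - {"grip":0.62,"xyz":[0,26,2],"angular":[0.077,0,-0.016]}
    - {"grip":0.62,"xyz":[0,30,3],"angular":[0.09,0,-0.019]}
    - {"grip":0.62,"xyz":[0,35,4],"angular":[0.103,0,-0.022]}
    - {"grip":0.62,"xyz":[1,39,5],"angular":[0.115,0,-0.025]}
    - {"grip":0.62,"xyz":[1,44,6],"angular":[0.128,0,-0.027]}

```text
time_s: 10.05
tcp_pos: [0.562, -0.0886, 0.1637]
ee_rot: [[0.26, -0.838, 0.48], [-0.949, -0.131, 0.286], [-0.177, -0.53, -0.829]]
wrist_force: [-1.2, -0.2, -1.2]
gripper_width: 0.621
gripper_force: 0.4
```

```bash
python3 - <<'E'
from plan import *
state(); plan([46,48,50,52,54,56,58,60,62])
E
```

```text
[ 0.562  -0.0886  0.1637] F [-1.16 -0.22 -1.17] M [-0.63  1.33  0.03] 0.621 10.05 [ -5.4  14.4 -18.9 -36.4 -33.7  44.3]
46 57.0 54 [ 0.557 -0.089  0.161] [0.0, 6.0, 0.0] [0.017, 0.0, -0.004]
48 56.0 54 [ 0.553 -0.09   0.157] [0.0, 11.0, 1.0] [0.034, 0.0, -0.008]
50 55.0 54 [ 0.549 -0.091  0.152] [1.0, 17.0, 3.0] [0.051, 0.0, -0.011]
52 54.0 54 [ 0.545 -0.091  0.148] [1.0, 23.0, 4.0] [0.068, 0.0, -0.015]
54 53.0 54 [ 0.541 -0.092  0.144] [1.0, 28.0, 6.0] [0.085, 0.0, -0.019]
56 52.0 54 [ 0.538 -0.092  0.139] [2.0, 33.0, 8.0] [0.102, 0.0, -0.022]
58 51.0 54 [ 0.535 -0.093  0.134] [2.0, 39.0, 10.0] [0.12, 0.0, -0.026]
60 50.0 54 [ 0.532 -0.093  0.13 ] [3.0, 44.0, 13.0] [0.137, 0.0, -0.029]
62 49.2 54 [ 0.53  -0.094  0.125] [3.0, 48.0, 15.0] [0.15, 0.0, -0.032]
```

Request:
move_arm:
  series:
    - {"grip":0.62,"xyz":[0,4,0],"angular":[0.012,0,-0.003]}
    - {"grip":0.62,"xyz":[0,8,0],"angular":[0.026,0,-0.006]}
    - {"grip":0.62,"xyz":[0,13,2],"angular":[0.039,0,-0.009]}
    - {"grip":0.62,"xyz":[1,17,3],"angular":[0.051,0,-0.011]}
    - {"grip":0.62,"xyz":[1,22,4],"angular":[0.065,0,-0.014]}
    - {"grip":0.62,"xyz":[1,26,5],"angular":[0.078,0,-0.017]}
    - {"grip":0.62,"xyz":[2,31,7],"angular":[0.095,0,-0.021]}
    - {"grip":0.62,"xyz":[2,35,9],"angular":[0.108,0,-0.023]}
    - {"grip":0.62,"xyz":[2,39,10],"angular":[0.12,0,-0.026]}
    - {"grip":0.62,"xyz":[3,44,13],"angular":[0.137,0,-0.029]}

```text
time_s: 11.05
tcp_pos: [0.5322, -0.0936, 0.1293]
ee_rot: [[0.284, -0.756, 0.589], [-0.946, -0.119, 0.302], [-0.159, -0.643, -0.749]]
wrist_force: [-1.2, -0.9, -0.4]
gripper_width: 0.619
gripper_force: 0.7
```

```bash
python3 - <<'E'
from plan import *
state()
a=cap('side')
h=cv2.cvtColor(a['img'],cv2.COLOR_RGB2HSV); m=((h[...,0]>102)&(h[...,0]<128)&(h[...,1]>140)&(h[...,2]>35)).astype(np.uint8)
n,l,st,ce=cv2.connectedComponentsWithStats(m)
for i in range(1,n):
    if st[i,4]>80 and 220<ce[i][0]<330 and ce[i][1]>150:
        cs=cv2.findContours((l==i).astype(np.uint8),0,2)[0][0]; print(cv2.approxPolyDP(cs,3,True)[:,0].tolist())
for th in(55,58,60,63):
    t=np.radians(th); ax=np.cos(t)*Z+np.sin(t)*Y; nn=np.cos(t)*Y-np.sin(t)*Z
    F=O+.010*Xr-.007*Y+.022*Z
    print(th,proj(a,[F-.032*Xr,F-.032*Xr-.036*nn,F-.032*Xr-.036*nn+.17*ax,F-.032*Xr+.17*ax]).round(0).tolist())
plan([60,62,64,66,68,70],g=[56,58,60,62,64,66])
E
```

```text
[ 0.5322 -0.0936  0.1293] F [-1.16 -0.89 -0.36] M [-0.7   1.79  0.09] 0.619 11.05 [-13.7  15.2 -22.8 -57.  -31.1  71.9]
[[226, 219], [230, 224], [289, 226], [294, 221], [288, 202], [253, 197], [254, 201], [239, 217]]
55 [[289.0, 231.0], [298.0, 223.0], [239.0, 216.0], [230.0, 225.0]]
58 [[289.0, 231.0], [298.0, 223.0], [236.0, 218.0], [228.0, 227.0]]
60 [[289.0, 231.0], [297.0, 223.0], [234.0, 219.0], [227.0, 228.0]]
63 [[289.0, 231.0], [297.0, 223.0], [231.0, 222.0], [225.0, 230.0]]
60 50.0 56 [ 0.533 -0.093  0.13 ] [-0.0, -3.0, -1.0] [0.001, -0.0, -0.002]
62 49.2 58 [ 0.531 -0.093  0.126] [0.0, 1.0, 1.0] [0.015, -0.0, -0.005]
64 48.4 60 [ 0.529 -0.094  0.122] [1.0, 5.0, 4.0] [0.028, -0.0, -0.008]
66 47.6 62 [ 0.528 -0.094  0.117] [1.0, 9.0, 6.0] [0.042, -0.0, -0.011]
68 46.8 64 [ 0.527 -0.094  0.113] [2.0, 13.0, 9.0] [0.056, -0.0, -0.014]
70 46.0 66 [ 0.526 -0.094  0.108] [2.0, 16.0, 12.0] [0.069, -0.0, -0.017]
```

Contour and forces agree with about 59° tilt. Going on to 70°, opening the hand gradually while the front finger holds its line.

Request:
move_arm:
  series:
    - {"grip":0.64,"xyz":[0,-1,0],"angular":[0.004,0,-0.002]}
    - {"grip":0.66,"xyz":[0,0,0],"angular":[0.01,0,-0.004]}
    - {"grip":0.67,"xyz":[0,1,1],"angular":[0.015,0,-0.005]}
    - {"grip":0.68,"xyz":[0,3,2],"angular":[0.022,0,-0.006]}
    - {"grip":0.69,"xyz":[1,5,4],"angular":[0.028,0,-0.008]}
    - {"grip":0.7,"xyz":[1,7,5],"angular":[0.035,0,-0.01]}
    - {"grip":0.71,"xyz":[1,9,6],"angular":[0.042,0,-0.011]}
    - {"grip":0.725,"xyz":[2,11,8],"angular":[0.049,0,-0.013]}
    - {"grip":0.74,"xyz":[2,13,9],"angular":[0.056,0,-0.014]}
    - {"grip":0.75,"xyz":[2,15,11],"angular":[0.063,0,-0.016]}

```text
time_s: 12.1
tcp_pos: [0.528, -0.0938, 0.111]
ee_rot: [[0.295, -0.714, 0.635], [-0.944, -0.114, 0.31], [-0.149, -0.691, -0.707]]
wrist_force: [-0.7, 0.4, -1.1]
gripper_width: 0.743
gripper_force: 0.9
```

```bash
cat >> plan.py <<'E'
def look(ths,s):
    a=cap('side'); h=cv2.cvtColor(a['img'],cv2.COLOR_RGB2HSV); m=((h[...,0]>102)&(h[...,0]<128)&(h[...,1]>140)&(h[...,2]>35)).astype(np.uint8)
    n,l,st,ce=cv2.connectedComponentsWithStats(m)
    for i in range(1,n):
        if st[i,4]>80 and 220<ce[i][0]<330 and ce[i][1]>170:
            cs=cv2.findContours((l==i).astype(np.uint8),0,2)[0][0]; print(cv2.approxPolyDP(cs,3,True)[:,0].tolist())
    for th in ths:
        t=np.radians(th); ax=np.cos(t)*Z+np.sin(t)*Y; nn=np.cos(t)*Y-np.sin(t)*Z
        F=O+.010*Xr-s*Y+(.022 if th<85 else .026)*Z
        print(th,proj(a,[F-.032*Xr,F-.032*Xr-.036*nn,F-.032*Xr-.036*nn+.17*ax,F-.032*Xr+.17*ax]).round(0).tolist())
E
python3 - <<'E'
from plan import *
state(); look((66,70),.011)
plan([70,72,74,76,78,80],g=[66,67,68,69,70,70])
E
```

```text
[ 0.528  -0.0938  0.111 ] F [-0.66  0.44 -1.13] M [-0.79  1.95  0.07] 0.743 12.1 [-18.7  17.4 -23.8 -68.  -32.4  87.3]
[[224, 225], [227, 229], [290, 225], [294, 220], [290, 218], [293, 214], [289, 203], [284, 200], [248, 200], [247, 212]]
66 [[291.0, 230.0], [298.0, 222.0], [231.0, 223.0], [225.0, 232.0]]
70 [[291.0, 230.0], [297.0, 222.0], [228.0, 226.0], [224.0, 235.0]]
70 46.0 66 [ 0.526 -0.094  0.108] [0.0, 2.0, 1.0] [0.006, 0.0, 0.0]
72 45.4 67 [ 0.526 -0.094  0.103] [1.0, 6.0, 4.0] [0.016, 0.0, -0.002]
74 44.8 68 [ 0.526 -0.094  0.098] [2.0, 10.0, 8.0] [0.027, 0.0, -0.004]
76 44.2 69 [ 0.526 -0.094  0.093] [3.0, 13.0, 12.0] [0.037, 0.0, -0.007]
78 43.6 70 [ 0.528 -0.094  0.087] [4.0, 16.0, 16.0] [0.047, 0.0, -0.009]
80 43.0 70 [ 0.53  -0.094  0.082] [5.0, 18.0, 22.0] [0.057, 0.0, -0.011]
```

Request:
move_arm:
  series:
    - {"grip":0.76,"xyz":[0,2,1],"angular":[0.006,0,0]}
    - {"grip":0.765,"xyz":[0,4,2],"angular":[0.011,0,-0.001]}
    - {"grip":0.77,"xyz":[1,6,4],"angular":[0.016,0,-0.002]}
    - {"grip":0.775,"xyz":[1,8,6],"angular":[0.022,0,-0.003]}
    - {"grip":0.78,"xyz":[2,10,8],"angular":[0.027,0,-0.004]}
    - {"grip":0.785,"xyz":[2,12,10],"angular":[0.032,0,-0.006]}
    - {"grip":0.79,"xyz":[3,13,12],"angular":[0.037,0,-0.007]}
    - {"grip":0.8,"xyz":[3,15,14],"angular":[0.042,0,-0.008]}
    - {"grip":0.8,"xyz":[4,16,16],"angular":[0.047,0,-0.009]}
    - {"grip":0.8,"xyz":[4,17,18],"angular":[0.05,0,-0.01]}

```text
time_s: 13.15
tcp_pos: [0.5286, -0.094, 0.0859]
ee_rot: [[0.302, -0.678, 0.67], [-0.943, -0.108, 0.316], [-0.142, -0.727, -0.672]]
wrist_force: [-1.2, -0.8, -0.8]
gripper_width: 0.795
gripper_force: 0.7
```

```bash
python3 - <<'E'
from plan import *
s=state(); look((74,78,82),.018)
plan([79,82,85,88,90],g=70)
P=s['tcp_pos'];R=s['ee_rot'];g=s['gripper_width']*.087
tip=P+R[:,1]*g/2+R[:,2]*.025; print('low tip',tip.round(3),'outer',(tip+R[:,1]*.015)[2].round(3),'body',(P+R[:,1]*.095-R[:,2]*.045)[2].round(3), 'rest y of tip',((tip-O)@Y).round(3))
E
```

```text
[ 0.5286 -0.094   0.0859] F [-1.22 -0.78 -0.81] M [-0.87  1.98  0.  ] 0.795 13.15 [-23.5  21.2 -24.8 -78.3 -34.6 102.3]
[[290, 202], [244, 205], [250, 213], [225, 231], [228, 235], [291, 225], [295, 219], [291, 218], [294, 213]]
74 [[293.0, 230.0], [299.0, 222.0], [229.0, 228.0], [225.0, 237.0]]
78 [[293.0, 230.0], [298.0, 222.0], [227.0, 231.0], [224.0, 239.0]]
82 [[293.0, 230.0], [297.0, 222.0], [225.0, 234.0], [224.0, 242.0]]
79 43.3 70 [ 0.529 -0.094  0.085] [0.0, 0.0, 1.0] [0.002, 0.001, 0.0]
82 42.8 70 [ 0.532 -0.093  0.08 ] [1.0, 2.0, 6.0] [0.01, 0.001, -0.002]
85 42.5 70 [ 0.53  -0.094  0.071] [2.0, 9.0, 11.0] [0.016, 0.001, -0.003]
88 42.2 70 [ 0.53  -0.094  0.062] [3.0, 16.0, 16.0] [0.021, 0.001, -0.004]
90 42.0 70 [ 0.53  -0.094  0.057] [4.0, 20.0, 20.0] [0.024, 0.001, -0.005]
low tip [ 0.522 -0.09   0.044] outer 0.033 body 0.047 rest y of tip 0.134
```

About 79° now, with 28 mm left for the upper end. Continuing down, drawing the finger back a little so its tip clears the table.

Request:
move_arm:
  series:
    - {"grip":0.8,"xyz":[0,2,1],"angular":[0.004,0,0]}
    - {"grip":0.8,"xyz":[1,4,2],"angular":[0.008,0,-0.001]}
    - {"grip":0.8,"xyz":[1,6,3],"angular":[0.011,0,-0.002]}
    - {"grip":0.8,"xyz":[1,8,4],"angular":[0.013,0,-0.002]}
    - {"grip":0.8,"xyz":[2,10,5],"angular":[0.015,0,-0.003]}
    - {"grip":0.8,"xyz":[2,12,6],"angular":[0.017,0,-0.003]}
    - {"grip":0.8,"xyz":[2,14,7],"angular":[0.019,0,-0.003]}
    - {"grip":0.8,"xyz":[2,14,7],"angular":[0.019,0,-0.003]}

```text
time_s: 14.0
tcp_pos: [0.524, -0.0951, 0.0704]
ee_rot: [[0.304, -0.665, 0.682], [-0.942, -0.104, 0.318], [-0.141, -0.739, -0.659]]
wrist_force: [-0.4, -0.6, -1.2]
gripper_width: 0.8
gripper_force: 0.7
```

```bash
cat >> plan.py <<'E'
def geo(s):
    P=s['tcp_pos'];R=s['ee_rot'];g=s['gripper_width']*.087
    for n,sg in(('low',1),('up',-1)):
        tip=P+sg*R[:,1]*g/2+R[:,2]*.025; print(n,'inner tip',tip.round(3),'outer z',(tip+sg*R[:,1]*.015)[2].round(3),'rest y',((tip-O)@Y).round(3))
    print('body z',(P+R[:,1]*.095-R[:,2]*.045)[2].round(3))
E
python3 - <<'E'
from plan import *
s=state(); look((82,85,88),.018); geo(s)
E
```

```text
[ 0.524  -0.0951  0.0704] F [-0.41 -0.65 -1.2 ] M [-0.83  1.92  0.08] 0.8 14.0 [-26.1  23.4 -25.9 -83.  -36.2 109.8]
[[288, 200], [241, 208], [248, 217], [224, 234], [232, 238], [291, 225], [294, 216]]
82 [[293.0, 230.0], [297.0, 222.0], [225.0, 234.0], [224.0, 242.0]]
85 [[294.0, 229.0], [296.0, 221.0], [224.0, 235.0], [223.0, 243.0]]
88 [[294.0, 229.0], [295.0, 221.0], [223.0, 237.0], [223.0, 245.0]]
low inner tip [ 0.518 -0.091  0.028] outer z 0.017 rest y 0.138
up inner tip [ 0.564 -0.084  0.08 ] outer z 0.091 rest y 0.091
body z 0.03
```

Request:
move_arm:
  series:
    - {"grip":0.82,"xyz":[0,0,1],"angular":[0,0,0]}
    - {"grip":0.84,"xyz":[0,1,1],"angular":[0,0,0]}
    - {"grip":0.86,"xyz":[0,1,2],"angular":[0,0,0]}
    - {"grip":0.88,"xyz":[0,1,2],"angular":[0,0,0]}
    - {"grip":0.9,"xyz":[0,2,2],"angular":[0,0,0]}
    - {"grip":0.92,"xyz":[0,2,3],"angular":[0,0,0]}
    - {"grip":0.94,"xyz":[0,2,3],"angular":[0,0,0]}
    - {"grip":0.94,"xyz":[0,2,3],"angular":[0,0,0]}

```text
time_s: 14.85
tcp_pos: [0.5254, -0.0943, 0.0678]
ee_rot: [[0.304, -0.664, 0.683], [-0.942, -0.104, 0.318], [-0.14, -0.74, -0.658]]
wrist_force: [-0.2, 0.0, -0.8]
gripper_width: 0.935
gripper_force: 0.0
```

```bash
python3 - <<'E'
from plan import *
s=state(); look((85,88,90),.018); geo(s)
E
```

```text
[ 0.5254 -0.0943  0.0678] F [-0.19  0.02 -0.76] M [-0.62  1.53  0.05] 0.935 14.85 [-26.2  23.8 -25.8 -83.6 -36.2 110.7]
[[288, 200], [245, 209], [250, 216], [224, 236], [229, 240], [292, 224]]
85 [[294.0, 229.0], [296.0, 221.0], [224.0, 235.0], [223.0, 243.0]]
88 [[294.0, 229.0], [295.0, 221.0], [223.0, 237.0], [223.0, 245.0]]
90 [[294.0, 229.0], [295.0, 222.0], [223.0, 239.0], [224.0, 246.0]]
low inner tip [ 0.515 -0.091  0.021] outer z 0.01 rest y 0.14
up inner tip [ 0.569 -0.082  0.081] outer z 0.093 rest y 0.085
body z 0.027
```

The slope and force indicate the clock is at or near flat on the bar. Lowering the finger 4 mm more and checking.

Request:
move_arm:
  series:
    - {"grip":0.94,"xyz":[0,1,0],"angular":[0,0,0]}
    - {"grip":0.94,"xyz":[0,2,0],"angular":[0,0,0]}
    - {"grip":0.94,"xyz":[0,3,-1],"angular":[0,0,0]}
    - {"grip":0.94,"xyz":[0,4,-1],"angular":[0,0,0]}
    - {"grip":0.94,"xyz":[0,4,-1],"angular":[0,0,0]}
    - {"grip":0.94,"xyz":[0,4,-1],"angular":[0,0,0]}

```text
time_s: 15.5
tcp_pos: [0.5216, -0.0951, 0.0652]
ee_rot: [[0.304, -0.665, 0.682], [-0.942, -0.104, 0.318], [-0.14, -0.74, -0.658]]
wrist_force: [-0.5, -0.3, -0.7]
gripper_width: 0.937
gripper_force: 0.0
```

```bash
python3 - <<'E'
from plan import *
s=state(); look((90,),.018); geo(s)
a=pickle.load(open('side.pkl','rb'));b=cap('top');w=cap('wrist')
o=np.hstack([cv2.resize(a['img'][150:290,190:330],(400,400),interpolation=cv2.INTER_CUBIC),cv2.resize(b['img'][130:230,240:340],(400,400),interpolation=cv2.INTER_CUBIC)])
cv2.imwrite('pics/i.png',o[:,:,::-1])
E
```

```text
[ 0.5216 -0.0951  0.0652] F [-0.49 -0.26 -0.68] M [-0.62  1.53 -0.03] 0.937 15.5 [-26.7  24.1 -26.2 -84.  -36.5 111.7]
[[288, 200], [241, 209], [249, 217], [224, 235], [228, 240], [292, 224]]
90 [[294.0, 229.0], [295.0, 222.0], [223.0, 239.0], [224.0, 246.0]]
low inner tip [ 0.512 -0.091  0.019] outer z 0.007 rest y 0.144
up inner tip [ 0.566 -0.083  0.079] outer z 0.09 rest y 0.089
body z 0.025
```

View pics/i.png

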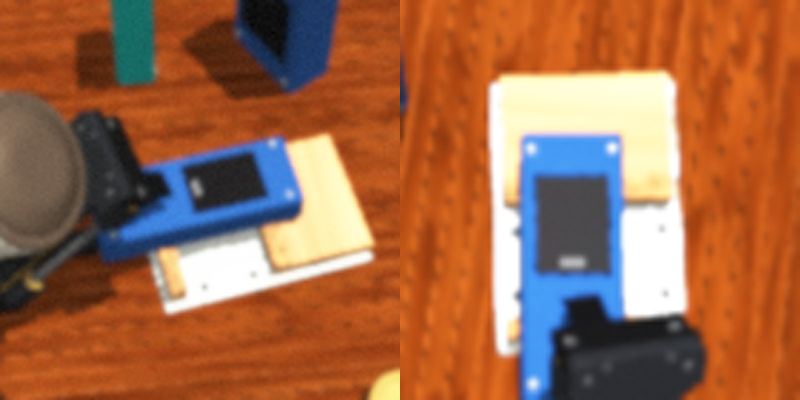

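Both views show the clock lying face down across lip and bar, square, black cover up. Forces and contour no longer change, so it rests without the finger. Withdrawing along the tool axis.

Request:
move_arm:
  series:
    - {"grip":0.94,"xyz":[0,1,-5],"angular":[0,0,0]}
    - {"grip":0.94,"xyz":[0,1,-12],"angular":[0,0,0]}
    - {"grip":0.94,"xyz":[0,1,-22],"angular":[0,0,0]}
    - {"grip":0.94,"xyz":[0,1,-34],"angular":[0,0,0]}
    - {"grip":0.94,"xyz":[0,1,-50],"angular":[0,0,0]}
    - {"grip":0.94,"xyz":[0,1,-70],"angular":[0,0,0]}
    - {"grip":0.94,"xyz":[0,1,-95],"angular":[0,0,0]}
    - {"grip":0.94,"xyz":[0,1,-120],"angular":[0,0,0]}
    - {"grip":0.94,"xyz":[0,1,-130],"angular":[0,0,0]}
    - {"grip":0.94,"xyz":[0,1,-130],"angular":[0,0,0]}

```text
time_s: 16.65
tcp_pos: [0.432, -0.1369, 0.1515]
ee_rot: [[0.304, -0.663, 0.684], [-0.943, -0.105, 0.316], [-0.138, -0.741, -0.657]]
wrist_force: [0.3, 0.5, -0.5]
gripper_width: 0.938
gripper_force: 0.0
```

```bash
python3 - <<'E'
from plan import *
s=state(); look((90,),.025); geo(s)
a=pickle.load(open('side.pkl','rb'));b=cap('top')
o=np.hstack([cv2.resize(a['img'],(400,300)),cv2.resize(b['img'],(400,300))])
o=np.vstack([o,np.hstack([cv2.resize(a['img'][170:270,190:323],(400,300),interpolation=cv2.INTER_CUBIC),cv2.resize(b['img'][140:230,230:350],(400,300),interpolation=cv2.INTER_CUBIC)])])
cv2.imwrite('pics/j.png',o[:,:,::-1])
h=cv2.cvtColor(b['img'],cv2.COLOR_RGB2HSV); m=((h[...,0]>102)&(h[...,0]<128)&(h[...,1]>140)&(h[...,2]>60)).astype(np.uint8); m[:, :255]=0;m[:140]=0
n,l,st,ce=cv2.connectedComponentsWithStats(m)
i=1+np.argmax(st[1:,4]); q=cv2.minAreaRect(np.argwhere(l==i)[:,::-1].astype(np.float32)); W=plane(b,cv2.boxPoints(q),.062)-O
print(st[i],np.c_[W@Xr,W@Y].round(3).tolist())
E
```

```text
[ 0.432  -0.1369  0.1515] F [ 0.25  0.49 -0.46] M [-0.63  1.57 -0.05] 0.938 16.65 [-33.    9.3 -30.  -68.2 -43.4  96.9]
[[288, 200], [222, 213], [227, 240], [292, 224]]
90 [[296.0, 228.0], [298.0, 221.0], [226.0, 238.0], [227.0, 245.0]]
low inner tip [ 0.422 -0.133  0.105] outer z 0.094 rest y 0.239
up inner tip [ 0.476 -0.125  0.165] outer z 0.176 rest y 0.184
body z 0.111
[ 270  165   26   67 1114] [[0.044, -0.016], [-0.018, -0.015], [-0.013, 0.147], [0.046, 0.147]]
```

View pics/j.png

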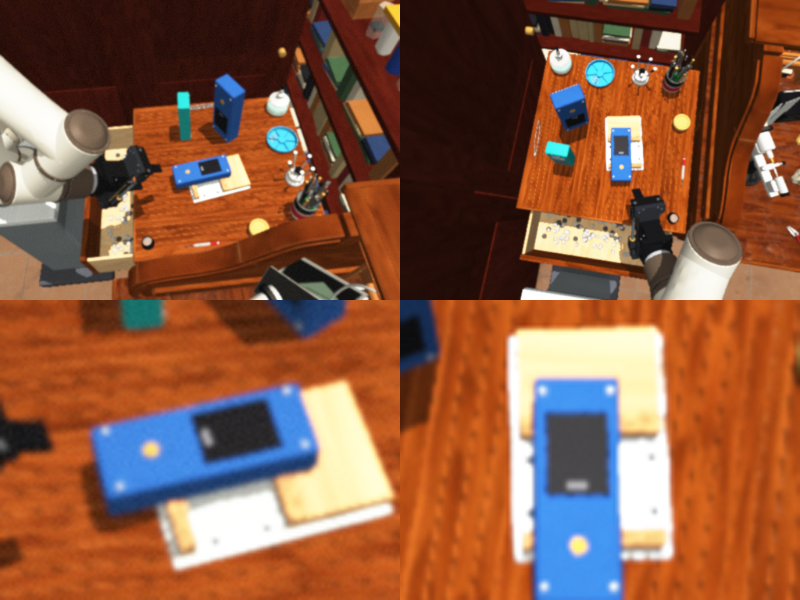

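The clock lies flat and square on lip and bar (y from -16 to about 150 mm, yaw about 1°), cover up. The other things are where they were and the hand is clear. Handing in.

```bash
python3 -c "
from station import r
print(r.finish_job())"
```

```text
the job is handed in; nothing more can be done
None
```

The clock was tipped over the lip, caught on the front finger and let down gently onto its dial, square across lip and bar with the battery cover up; the hand is clear, the other things stand where they were, and the job was handed in at about 17 s.

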